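Charge the grinding jar with a scoop

TASK

Use the scoop to take grinding balls out of the tray and tip at least three of the four into the open grinding jar, without the gripper touching a ball. No ball may end up outside: any that are left over stay in the tray. Then lay the scoop back flat on its mat, leaving the jar standing where it is and the bystanding things alone.

Things in the scene. Friction and masses are not known exactly. Their poses are not given: they have to be found in the camera images.
- scoop: Steel bench scoop, black bar handle above its bowl; 115 long (x), 72 wide (y), 78 mm high, 0.2 to 0.35 kg, loose, lies flat on the mat. Origin mid-bowl on the underside, z up. Mouth opens to -x: lip at x = -60, closed back 36 high at x = +55 mm. Floor 2 mm thick. Side walls 32 mm high, sloping down to the front, none on the first 18 mm behind the lip; inner width 68 mm
- scoop_grip (a point): centre of the scoop's bar handle near its balance point, at scoop x = 5, y = 0, z = 68 mm, axes as the scoop's. The bar runs along x from x = -37 to +55 mm, is 22 mm wide (y) and spans z = 58 to 78 mm; a post at x = 41 to 55 mm joins it to the back wall. Grip it across y
- scoop_lip (a point): middle of the scoop's front lip on the underside, scoop x = -60, y = 0, z = 0 mm; axes as the scoop's
- tray: Fixed open steel tray, long along x; origin on its underside, at bench height. Flat floor, top at z = 4 mm, x = -100 to +135 mm. The +x end wall is upright, inner face at x = 135; the -x end (nearer the robot) is a 45 degree ramp, see tray_ramp. Side walls 34 mm high, 84 mm apart inside (y = -42 to +42), outer width 92 mm
- tray_ramp (a point): middle of the foot of the tray's ramp, tray x = -100, y = 0, z = 4 mm, axes as the tray's. The ramp rises towards -x, to x = -130, z = 34 mm, and ends at an upright stop wall 55 mm high. The balls start between tray x = -97 and -16 mm; the floor beyond, to +135, is free for setting the scoop down with its mouth to the ramp, so that balls can be driven against the ramp and onto the scoop
- jar: Open round steel grinding jar, loose, 1.5 kg, standing on the bench: outer diameter 130, inner 120, height 90 mm, floor 6 mm; origin at the centre of its underside, z up
- mat: Fixed black rubber mat, 190 (x) by 150 (y) by 4 mm thick, origin at the centre of its underside; the scoop lies on it
- ball1: White ceramic grinding ball, diameter 30 mm, 40 to 80 g, loose, one of four alike; origin at its centre; rolls down slopes of more than about 10 degrees
- ball2: White ceramic grinding ball, diameter 30 mm, 40 to 80 g, loose, one of four alike; origin at its centre; rolls down slopes of more than about 10 degrees
- ball3: White ceramic grinding ball, diameter 30 mm, 40 to 80 g, loose, one of four alike; origin at its centre; rolls down slopes of more than about 10 degrees
- ball4: White ceramic grinding ball, diameter 30 mm, 40 to 80 g, loose, one of four alike; origin at its centre; rolls down slopes of more than about 10 degrees
- amber_bottle: bystander: closed amber bottle, diameter 90, height 170 mm, origin under its centre
- flask: bystander: stoppered volumetric flask, diameter 84, height 165 mm, origin under its centre
- jar_lid: bystander: steel lid of the jar lying flat, diameter 132, height 34 mm with its knob, origin under its centre
There are look-alikes about, which are no part of the job. Leave any blue or turquoise look-alike of the scoop alone.

How it is judged (in metres and radians):
On the way, in this order (a step that is already met when the one before it is completed fails the run):
1. at least one ball is carried in the scoop, raised clear of the tray (height (world z) of scoop above 0.05 m and ((x of ball1 in the frame of scoop between -0.06 and 0.055 m and y of ball1 in the frame of scoop between -0.036 and 0.036 m and z of ball1 in the frame of scoop between 0.005 and 0.05 m) or (x of ball2 in the frame of scoop between -0.06 and 0.055 m and y of ball2 in the frame of scoop between -0.036 and 0.036 m and z of ball2 in the frame of scoop between 0.005 and 0.05 m) or (x of ball3 in the frame of scoop between -0.06 and 0.055 m and y of ball3 in the frame of scoop between -0.036 and 0.036 m and z of ball3 in the frame of scoop between 0.005 and 0.05 m) or (x of ball4 in the frame of scoop between -0.06 and 0.055 m and y of ball4 in the frame of scoop between -0.036 and 0.036 m and z of ball4 in the frame of scoop between 0.005 and 0.05 m))), for 0.2 s.
2. at least three balls are in the jar (((horizontal distance between ball1 and jar below 0.055 m and z of ball1 in the frame of jar between 0.005 and 0.07 m) or (horizontal distance between ball2 and jar below 0.055 m and z of ball2 in the frame of jar between 0.005 and 0.07 m)) and ((horizontal distance between ball1 and jar below 0.055 m and z of ball1 in the frame of jar between 0.005 and 0.07 m) or (horizontal distance between ball3 and jar below 0.055 m and z of ball3 in the frame of jar between 0.005 and 0.07 m)) and ((horizontal distance between ball1 and jar below 0.055 m and z of ball1 in the frame of jar between 0.005 and 0.07 m) or (horizontal distance between ball4 and jar below 0.055 m and z of ball4 in the frame of jar between 0.005 and 0.07 m)) and ((horizontal distance between ball2 and jar below 0.055 m and z of ball2 in the frame of jar between 0.005 and 0.07 m) or (horizontal distance between ball3 and jar below 0.055 m and z of ball3 in the frame of jar between 0.005 and 0.07 m)) and ((horizontal distance between ball2 and jar below 0.055 m and z of ball2 in the frame of jar between 0.005 and 0.07 m) or (horizontal distance between ball4 and jar below 0.055 m and z of ball4 in the frame of jar between 0.005 and 0.07 m)) and ((horizontal distance between ball3 and jar below 0.055 m and z of ball3 in the frame of jar between 0.005 and 0.07 m) or (horizontal distance between ball4 and jar below 0.055 m and z of ball4 in the frame of jar between 0.005 and 0.07 m))), for 0.2 s.
At the end, for the whole second after the job is handed in: At least three balls lie in the jar and each other ball in the jar or the tray, all at rest; the scoop lies flat (within 7 degrees), handle up, on the mat with its origin within 60 mm of the mat's centre, at rest; the jar stands upright within 30 mm of where it began (all of step 2 and ((horizontal distance between ball1 and jar below 0.055 m and z of ball1 in the frame of jar between 0.005 and 0.07 m) or (x of ball1 in the frame of tray between -0.135 and 0.137 m and y of ball1 in the frame of tray between -0.044 and 0.044 m and z of ball1 in the frame of tray between 0.005 and 0.045 m)) and ((horizontal distance between ball2 and jar below 0.055 m and z of ball2 in the frame of jar between 0.005 and 0.07 m) or (x of ball2 in the frame of tray between -0.135 and 0.137 m and y of ball2 in the frame of tray between -0.044 and 0.044 m and z of ball2 in the frame of tray between 0.005 and 0.045 m)) and ((horizontal distance between ball3 and jar below 0.055 m and z of ball3 in the frame of jar between 0.005 and 0.07 m) or (x of ball3 in the frame of tray between -0.135 and 0.137 m and y of ball3 in the frame of tray between -0.044 and 0.044 m and z of ball3 in the frame of tray between 0.005 and 0.045 m)) and ((horizontal distance between ball4 and jar below 0.055 m and z of ball4 in the frame of jar between 0.005 and 0.07 m) or (x of ball4 in the frame of tray between -0.135 and 0.137 m and y of ball4 in the frame of tray between -0.044 and 0.044 m and z of ball4 in the frame of tray between 0.005 and 0.045 m)) and linear speed of each of ball1, ball2, ball3, ball4, scoop below 0.03 m/s and horizontal distance between scoop and mat below 0.06 m and z of scoop in the frame of mat below 0.012 m and angle between scoop's own z axis and vertical below 0.12 rad and angle between jar's own z axis and vertical below 0.1 rad and distance of jar from where it was at the start of the episode below 0.03 m); the robot touches nothing.
It fails at once if the gripper's fingers touch a ball (contact force between the fingers and ball1 above 0.3 N or contact force between the fingers and ball2 above 0.3 N or contact force between the fingers and ball3 above 0.3 N or contact force between the fingers and ball4 above 0.3 N).
It fails at once if the jar is tipped or pushed more than 30 mm (angle between jar's own z axis and vertical above 0.3 rad or distance of jar from where it was at the start of the episode above 0.03 m).
It fails at once if a bystander (bottle, flask, lid) is moved more than 30 mm (distance of any of amber_bottle, flask, jar_lid from where it was at the start of the episode above 0.03 m).
It also fails if it takes over 72 s, if anything falls off the work surface, if the arm or the gripper's body presses on something with over 40 N, if the wrist force passes 120 N, or if a joint passes its speed limit or range.

ROBOT

A 6-joint arm with a two-finger parallel gripper is mounted at the origin on the work surface. World frame = base frame: x ahead of the robot, y to its left, z up, the work surface at z = 0. Lengths are in m, angles in degrees, forces in N, time in s.
With the tool pointing down it reaches from about 0.325 to 0.775 m from the base axis. Payload 5.5 kg.
Tool frame: the origin (TCP) lies at the centre of the arm's flange, where the gripper is bolted on; the fingertips stand 182 mm ahead of it and the grasp point (between the pads) lies 163 mm ahead of it; z points along the fingers, y is the line along which they close (so a half turn about z gives the same grasp; the last joint's range is limited). The gripper opens to 88 mm and grips with 3 to 60 N. Pads are 20 mm wide; open, the fingers measure 115 mm over their backs; the gripper's body (75 mm by 178 mm) begins 61 mm behind the grasp point.
Start: joints at [-3.249, 5.22, 70.514, -0, 104.267, -3.249], TCP at [0.6, -0, 0.405] pointing down, gripper open.
Joint ranges: [-164.24, 164.24], [-49.07, 125.15], [9.68, 141.18], [-86.29, 266.29], [3.28, 154.24], [-151.56, 151.56]. Speed limits (degrees/s): [147.25, 147.25, 172.46, 180, 180, 180].

INTERFACE

Orientations are given as [roll, pitch, yaw] about the fixed x, y, z axes, in that order (R = Rz(yaw) Ry(pitch) Rx(roll)).
In Python, from station import r gives the robot as it stands. The module is installed in compiled form; this text tells all that it offers. Calls block until the motion is done:
- r.reach(position, orientation): joint-space move of the TCP to a pose.
- r.servo_line(position, rotation=None, speed=0.15): straight line of the TCP; rotation=None keeps the orientation; speed is the mean speed in m/s.
- r.move_joints(angles): joint-space move.
- r.let_go() and r.grab(squeeze=None): open the fingers fully, or close them until they stop; squeeze is the grip in N (None keeps the last).
- r.wait(seconds).
- r.inverse_kinematics(position, orientation): joint angles nearest the present ones, or None.
- r.sense(): the state.
- r.snapshot(name): name is "scene" or "side" or "wrist"; returns a dict with "frame" (400x640x3 uint8, red, green, blue), "fx", "fy", "cx", "cy" (pixels), "R" (3x3) and "t" (3): a world point X has camera coordinates R X + t. Camera axes: x right, y down, z forward; pixel columns grow to the right and rows downward; lengths in m; the calibration is good to about 2 mm. A picture is of the moment at which its call begins. There is no depth.
A pose or a line that the arm cannot do raises r.IKError and nothing moves.
- r.hand_in(): hands the job in; it is judged then, once.
The state is a dict: "clock": time; "joints": joint angles; "joint_vel": joint speeds; "joint_torque": joint torques, N m; "tcp_pos": TCP position; "orientation": TCP orientation; "contact_force": force on the tool from outside, world axes, zero at the start; "torque": the same for the moment, N m; "opening": finger opening in m; "gripper_force": force on a finger pad.
Only numpy, scipy, OpenCV 4.12 (cv2) and the standard library are available. Lean on these libraries where they do the work, as an engineer would, in place of code of your own. Each camera call takes 0.05 s, during which the arm holds its last target. There are 200 camera calls.

## Working session

There is one attempt and no reset: what is moved stays moved. The work goes in short steps, each a Python script; the robot and the scene stay as the last script left them, time stands still between calls to the robot, and variables do not carry over. Pictures are saved under pics/ and viewed, at most 10 in all, crops included, and the job is handed in when it is done.

```bash
mkdir -p pics
cat > h.py <<'E'
import numpy as np, cv2
from station import r
def snap(n,f=None):
    s=r.snapshot(n)
    if f: cv2.imwrite('pics/'+f,cv2.cvtColor(s['frame'],cv2.COLOR_RGB2BGR))
    return s
def ray(s,u,v):
    R=np.array(s['R']);t=np.array(s['t']);c=-R.T@t
    d=R.T@np.array([(u-s['cx'])/s['fx'],(v-s['cy'])/s['fy'],1]); return c,d/np.linalg.norm(d)
def onz(s,u,v,z):
    c,d=ray(s,u,v); return c+d*(z-c[2])/d[2]
def tri(a,b):
    # a,b = (snap,u,v): midpoint and gap
    c1,d1=ray(*a);c2,d2=ray(*b)
    k=np.linalg.lstsq(np.c_[d1,-d2],c2-c1,rcond=None)[0]
    p,q=c1+k[0]*d1,c2+k[1]*d2
    return (p+q)/2,np.linalg.norm(p-q)
def proj(s,X):
    p=np.array(s['R'])@np.asarray(X,float)+np.array(s['t']); return p[0]/p[2]*s['fx']+s['cx'],p[1]/p[2]*s['fy']+s['cy']
E
python3 - <<'E'
from h import *
np.set_printoptions(precision=3,suppress=True)
for n in ['scene','side','wrist']:
    s=snap(n,n+'0.png'); print(n,s['fx'],-np.array(s['R']).T@s['t'],np.array(s['R'])[2])
print(r.sense())
E
```

```text
scene 487.6282024284341 [ 1.054 -0.753  1.229] [-0.308  0.521 -0.796]
side 417.4320768863854 [0.573 1.011 1.168] [ 0.017 -0.689 -0.724]
wrist 293.8433951200802 [0.599 0.075 0.384] [-0.001 -0.272 -0.962]
{'clock': 0.15, 'joints': array([ -3.249,   5.254,  70.567,  -0.   , 104.265,  -3.246]), 'joint_vel': array([ 0.091, -0.066, -0.141,  0.042, -0.107,  0.031]), 'joint_torque': array([  0.001, -44.704, -40.691,   0.07 ,   0.027,  -0.   ]), 'tcp_pos': array([ 0.6  , -0.   ,  0.404]), 'orientation': array([-179.914,   -0.004,   89.997]), 'contact_force': array([ 0.134, -0.152, -0.721]), 'torque': array([ 0.036, -0.021, -0.024]), 'gripper_force': 0.0, 'opening': 0.08773338554961282}
```

View pics/scene0.png

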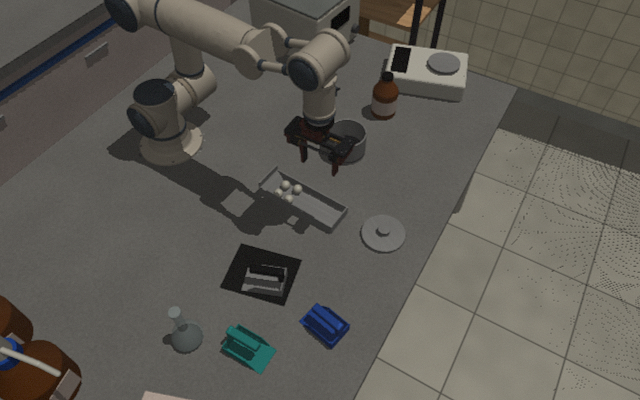

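View pics/side0.png

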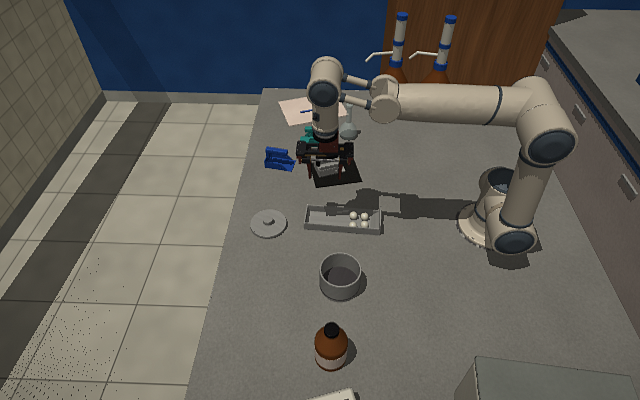

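View pics/wrist0.png

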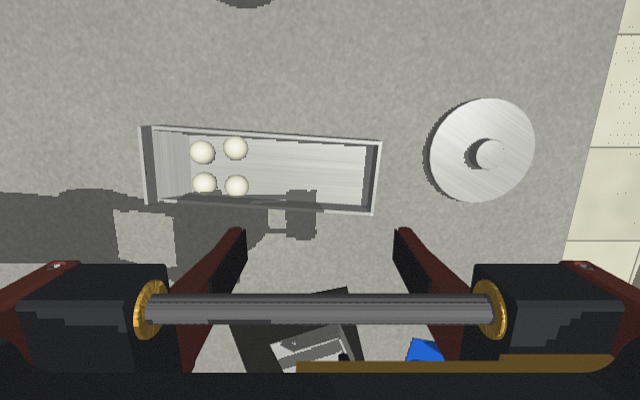

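Scene: scoop on the black mat around scene (265,275), tray around (303,200) with the balls at its robot end (288,190), and the jar at (346,140). The blue and turquoise look-alikes are at (325,323) and (248,348). The wrist picture shows the tray at (145–380,125–212).

Run:
```python
from h import *
np.set_printoptions(precision=3,suppress=True)
s=snap('scene')
for n,u,v,z in [('mat',262,274,0.004),('scoopc',265,280,0),('jartop',347,133,.09),('bottle',384,112,0.0),('lid',384,235,0),('flask',186,345,0)]: print(n,onz(s,u,v,z))
for k,p in enumerate([[0.52,-0.30,0.42],[0.60,-0.34,0.42]]):
    r.reach(p,[180,0,90]); w=snap('wrist',f'matw{k}.png')
a=cv2.imread('pics/matw0.png');b=cv2.imread('pics/matw1.png')
cv2.imwrite('pics/m.png',np.vstack([a[:300],b[:300]]))
```

```text
mat [ 0.566 -0.267  0.004]
scoopc [ 0.582 -0.277 -0.   ]
jartop [0.542 0.267 0.09 ]
bottle [0.566 0.511 0.   ]
lid [0.804 0.029 0.   ]
flask [ 0.513 -0.535  0.   ]
```

View pics/m.png

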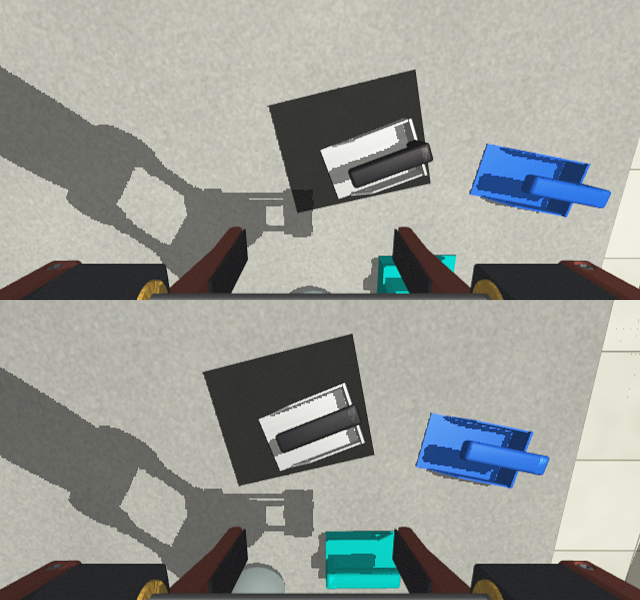

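Mouth faces −x (image left), with the scoop's axis at roughly +17°. Lip corners are at (320,152) and (337,198) in view 0, and (259,118) and (280,170) in view 1. I'll triangulate these, and also take two tray views.

```bash
cat > m1.py <<'E'
from h import *
import pickle
np.set_printoptions(precision=4,suppress=True)
S={}
for k,p in {'m1':[0.60,-0.34,0.42],'m0':[0.52,-0.30,0.42],'t0':[0.52,-0.03,0.42],'t1':[0.60,-0.07,0.42]}.items():
    r.reach(p,[180,0,90]); r.wait(.3); S[k]=snap('wrist',k+'.png')
S['scene']=snap('scene','scene1.png');S['side']=snap('side','side1.png')
pickle.dump(S,open('S.pkl','wb'))
print(r.sense()['clock'])
E
python3 m1.py
python3 - <<'E'
import cv2,numpy as np
a=cv2.imread('pics/m0.png')[60:220,260:440];b=cv2.imread('pics/m1.png')[30:190,200:380]
c=cv2.imread('pics/t0.png')[40:250,80:480]
f=lambda i,k:cv2.resize(i,None,fx=k,fy=k,interpolation=cv2.INTER_CUBIC)
m=np.hstack([f(a,2.2),f(b,2.2)]);m=cv2.convertScaleAbs(m,alpha=1.0,beta=25)
t=f(c,1.15);t=cv2.copyMakeBorder(t,0,0,0,m.shape[1]-t.shape[1],cv2.BORDER_CONSTANT)
cv2.imwrite('pics/z.png',np.vstack([m,t])[:600]);print(m.shape,t.shape)
E
```

```text
5.6333
(352, 792, 3) (241, 792, 3)
```

View pics/z.png

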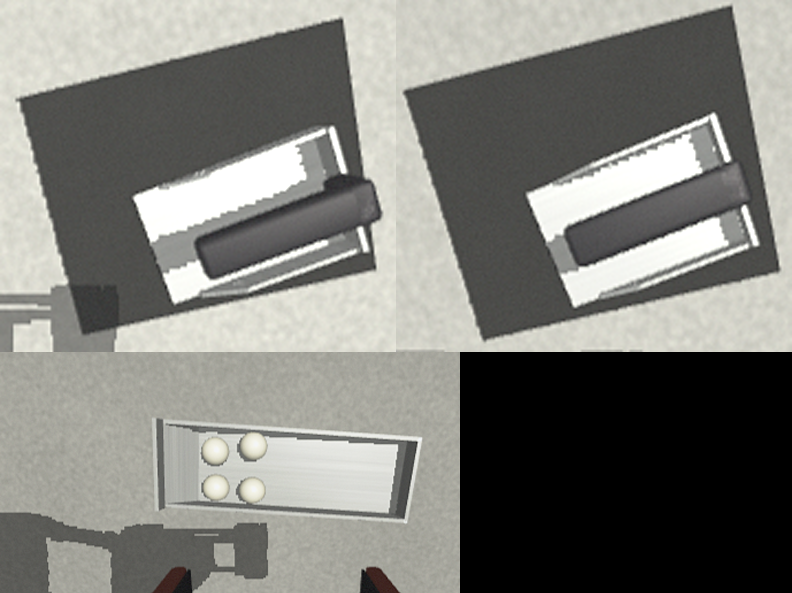

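Run:
```python
from h import *
import pickle
np.set_printoptions(precision=4,suppress=True)
S=pickle.load(open('S.pkl','rb'))
P0=lambda x,y:(S['m0'],260+x/2.2-.25,60+y/2.2-.25); P1=lambda x,y:(S['m1'],200+(x-396)/2.2-.25,30+y/2.2-.25)
for n,a,b in [('lipL',(134,194),(527,193)),('lipR',(174,304),(575,307)),('barFL',(196,238),(566,228)),('barFR',(208,279),(575,264)),('barBL',(373,180),(738,163)),('barBR',(381,215),(749,199)),('backL',(332,126),(716,113)),('backR',(369,252),(758,244)),('mat',(18,98),(404,90)),('mat',(342,18),(731,6)),('mat',(375,269),(779,270)),('mat',(84,334),(484,340))]:
    print(n,*tri(P0(*a),P1(*b)))
a=cv2.imread('pics/t1.png')[60:240,60:400]
b=cv2.imread('pics/scene1.png')[90:190,290:410]
c=cv2.imread('pics/side1.png')[230:330,290:410]
f=lambda i,k:cv2.resize(i,None,fx=k,fy=k,interpolation=cv2.INTER_CUBIC)
bc=np.hstack([f(b,2.3),f(c,2.3)]); a=f(a,2);w=max(a.shape[1],bc.shape[1])
p=lambda i:cv2.copyMakeBorder(i,0,0,0,w-i.shape[1],cv2.BORDER_CONSTANT)
cv2.imwrite('pics/z2.png',np.vstack([p(a),p(bc)]));print(a.shape,bc.shape)
```

```text
lipL [ 0.5206 -0.2677  0.0041] 0.0008182413466784262
lipR [ 0.5464 -0.3363  0.0046] 0.00037918534574774606
barFL [ 0.5523 -0.2837  0.0692] 0.001715920243998075
barFR [ 0.5577 -0.3007  0.0848] 0.00030881450953643033
barBL [ 0.6361 -0.253   0.0816] 0.0016893570489038914
barBR [ 0.6416 -0.2696  0.0821] 0.0010928791979651269
backL [ 0.6286 -0.2271  0.0344] 0.0004016663443533609
backR [ 0.6521 -0.2947  0.0444] 0.0007488747782211651
mat [ 0.4527 -0.2116  0.0016] 0.0004575632805019231
mat [ 0.6381 -0.1687  0.0041] 0.0002359697063122767
mat [ 0.6716 -0.3134  0.0048] 0.0003889504664034288
mat [ 0.4886 -0.357   0.0043] 0.0005347139250988053
(360, 680, 3) (230, 552, 3)
```

View pics/z2.png

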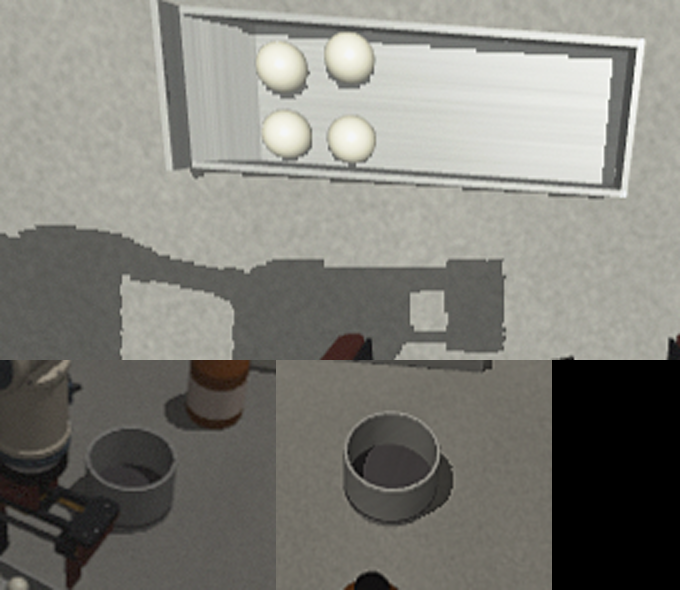

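Run:
```python
from h import *
import pickle
np.set_printoptions(precision=4,suppress=True)
S=pickle.load(open('S.pkl','rb'))
P0=lambda x,y:(S['t0'],80+x/1.15,40+(y-352)/1.15); P1=lambda x,y:(S['t1'],60+x/2-.25,60+y/2-.25)
for n,a,b in [('farL',(421,437),(643,40)),('farR',(406,521),(626,196)),('nearL',(164,420),(180,8)),('nearR',(165,507),(193,163))]:
    print(n,*tri(P0(*a),P1(*b)), onz(*P1(*b),.034))
print('jar',tri((S['scene'],290+131.5/2.3,90+(463-360)/2.3),(S['side'],290+(391.5-276)/2.3,230+(452-360)/2.3)))
# foot of ramp on the floor, balls
for n,q,z in [('footL',(250,32),.004),('footR',(262,160),.004),('farfloorL',(612,58),.004),('farfloorR',(603,183),.004)]: print(n,onz(*P1(*q),z))
for s in ('t0','t1'):
    f=S[s]['frame'].astype(int); m=((f.min(2)>150)&(f[...,0]-f[...,2]>12)).astype(np.uint8)
    n,l,st,c=cv2.connectedComponentsWithStats(m)
    print(s,[ (onz(S[s],*c[i],.019),st[i,4]) for i in range(1,n) if st[i,4]>150])
```

```text
farL [0.6707 0.0453 0.0339] 0.00014137187386483105 [0.6706 0.0452 0.034 ]
farR [ 0.6665 -0.0463  0.0285] 0.0006914273739235784 [ 0.6653 -0.0458  0.034 ]
nearL [0.4051 0.0619 0.0368] 0.0007576936892367697 [0.4035 0.062  0.034 ]
nearR [ 0.3996 -0.0265  0.0387] 0.0025412358842630913 [ 0.3978 -0.0258  0.034 ]
jar (array([0.54  , 0.2705, 0.0787]), np.float64(0.002098219885813715))
footL [0.4293 0.0528 0.004 ]
footR [ 0.4275 -0.0263  0.004 ]
farfloorL [0.6575 0.0378 0.004 ]
farfloorR [ 0.6549 -0.0413  0.004 ]
t0 [(array([0.4952, 0.0375, 0.019 ]), np.int32(340)), (array([0.4527, 0.0323, 0.019 ]), np.int32(363)), (array([ 0.1094, -0.0094,  0.019 ]), np.int32(374)), (array([ 0.9385, -0.0655,  0.019 ]), np.int32(1275)), (array([ 0.4518, -0.0081,  0.019 ]), np.int32(346)), (array([ 0.4931, -0.0115,  0.019 ]), np.int32(330)), (array([ 0.9537, -0.1511,  0.019 ]), np.int32(1599))]
t1 [(array([0.9473, 0.1258, 0.019 ]), np.int32(383)), (array([0.9583, 0.0512, 0.019 ]), np.int32(5123)), (array([0.4941, 0.0377, 0.019 ]), np.int32(376)), (array([0.4518, 0.0324, 0.019 ]), np.int32(385)), (array([ 0.4505, -0.008 ,  0.019 ]), np.int32(354)), (array([ 0.4919, -0.0111,  0.019 ]), np.int32(350)), (array([ 0.977 , -0.0745,  0.019 ]), np.int32(6561)), (array([ 0.9934, -0.1719,  0.019 ]), np.int32(3530))]
```

Measured: scoop origin (0.589,−0.281), yaw 20.3°, with bar and lip heights consistent. Tray origin about (0.529,0.008), yaw −3.9°. The jar is near (0.54,0.269), and the balls form a 2×2 group at the ramp. Next I'll check IK for the plan and grasp.

```bash
cat >> h.py <<'E'
from scipy.spatial.transform import Rotation as Ro
FLIP=0
def tool(p,psi,th,flip=None):
    """TCP pose for scoop origin p, yaw psi, mouth-up pitch th (deg)"""
    R=Ro.from_euler('ZY',[psi,th],degrees=True)
    T=R*Ro.from_euler('Z',FLIP if flip is None else flip,degrees=True)*Ro.from_euler('x',180,degrees=True)
    return np.asarray(p)+R.apply([.005,0,.231]),T.as_euler('xyz',degrees=True)
def lip(l,psi,th):
    """scoop origin for a lip point l"""
    return np.asarray(l)+Ro.from_euler('ZY',[psi,th],degrees=True).apply([.06,0,0])
TO=np.array([.529,.0083,0]);TY=-3.85
def tr(x,y,z): return TO+Ro.from_euler('z',TY,degrees=True).apply([x,y,z])
JAR=np.array([.540,.269,0])
MO=np.array([.589,-.2805,.004]);MY=20.3
def go(p,psi,th,v=.15): r.servo_line(*tool(p,psi,th),speed=v)
E
python3 - <<'E'
from h import *
np.set_printoptions(precision=1,suppress=True)
import pickle
S=pickle.load(open('S.pkl','rb'))
print(onz(S['scene'],290+131.5/2.3,90+(463-360)/2.3,.09),onz(S['side'],290+(391.5-276)/2.3,230+(452-360)/2.3,.09))
poses={'grasp':(MO,MY,0),'mathov':(MO+[0,0,.12],MY,0),'trayhov':(tr(.072,0,.13),TY,0),'set':(tr(.072,0,.004),TY,0),
'end':(lip(tr(-.099,0,.004),TY,0),TY,0),'up':(lip(tr(-.116,0,.06),TY,25),TY,25),'high':(lip(tr(-.1,0,.18),TY,20),TY,20)}
for psi in (TY,-60,-30,30,60,90):
    d=Ro.from_euler('z',psi,degrees=True).apply([1,0,0])
    for th in (20,-20,-45): poses[f'j{psi}/{th}']=(lip(JAR+d*.02+[0,0,.105],psi,th),psi,th)
for f in (0,180):
    for k,v in poses.items():
        print(f,k,r.inverse_kinematics(*tool(*v,flip=f)))
E
```

```text
[0.5 0.3 0.1] [0.5 0.3 0.1]
0 grasp [-28.1  15.5  76.2  -0.   88.3  41.6]
0 mathov [-28.1  13.7  66.2  -0.  100.2  41.6]
0 trayhov [-2.9  5.9 74.2 -0.  99.9 90.9]
0 set [-2.9  8.  84.8 -0.  87.2 90.9]
0 end [ -2.7  -9.2 101.8  -0.   87.3  91.1]
0 up [ -3.   13.4  79.6   0.4 112.   90.9]
0 high [ -3.    9.   70.4   0.4 120.5  91. ]
0 j-3.85/20 [ 16.1  38.3  41.1   7.7 119.3 112.7]
0 j-3.85/-20 [ 25.8  -1.7  84.7  -9.9  79.6 120. ]
0 j-3.85/-45 [ 36.6 -20.8 108.4 -32.2  59.5 138.8]
0 j-60/20 None
0 j-60/-20 None
0 j-60/-45 None
0 j-30/20 [  9.8  28.7  54.2  13.7 112.1 133.3]
0 j-30/-20 [ 27.7   1.2  81.8 -16.8  86.2 147.2]
0 j-30/-45 None
0 j30/20 [ 25.   42.8  34.6  -2.  122.5  84.3]
0 j30/-20 [22.6 -2.9 85.9  2.6 77.2 82.4]
0 j30/-45 [ 19.5 -28.5 113.9   9.6  50.5  76.4]
0 j60/20 [ 32.7  37.3  42.4 -10.2 117.8  59.4]
0 j60/-20 [19.9 -1.4 84.4 12.9 81.7 49.7]
0 j60/-45 [  6.3 -19.3 107.2  38.3  66.9  28.9]
0 j90/20 [ 39.3  25.5  58.4 -16.2 108.4  35.8]
0 j90/-20 [18.2  2.1 80.9 19.  90.5 19.5]
0 j90/-45 [ 2.  -2.6 92.6 45.  88.6  1.5]
180 grasp [ -28.1   15.5   76.2    0.    88.3 -138
[... 465 characters left out ...]
 4.1  13.9  72.5  18.3 102.  -23.4]
180 j-60/-20 [ 28.5   5.4  77.4 -20.1  96.2  -3.9]
180 j-60/-45 [ 43.4  10.5  78.9 -44.3  99.9   9.1]
180 j-30/20 [  9.8  28.7  54.2  13.7 112.1 -46.7]
180 j-30/-20 [ 27.7   1.2  81.8 -16.8  86.2 -32.8]
180 j-30/-45 [ 43.1  -6.7  96.5 -43.7  78.3 -12.3]
180 j30/20 [ 25.   42.8  34.6  -2.  122.5 -95.7]
180 j30/-20 [ 22.6  -2.9  85.9   2.6  77.2 -97.6]
180 j30/-45 [  19.5  -28.5  113.9    9.6   50.5 -103.6]
180 j60/20 [  32.7   37.3   42.4  -10.2  117.8 -120.6]
180 j60/-20 [  19.9   -1.4   84.4   12.9   81.7 -130.3]
180 j60/-45 [   6.3  -19.3  107.2   38.3   66.9 -151.1]
180 j90/20 [  39.3   25.5   58.4  -16.2  108.4 -144.2]
180 j90/-20 None
180 j90/-45 None
```

```bash
sed -i 's/^FLIP=0/FLIP=180/' h.py
python3 - <<'E'
from h import *
import pickle
S=pickle.load(open('S.pkl','rb'))
print(onz(S['scene'],290+131.5/2.3,90+(463-360)/2.3,.09).round(4),onz(S['side'],290+(391.5-276)/2.3,230+(452-360)/2.3,.09).round(4))
r.reach(*tool(MO+[0,0,.12],MY,0)); print(r.sense()['clock'])
go(MO,MY,0,.12); r.wait(.2); print(r.sense()['tcp_pos'],tool(MO,MY,0)[0],r.sense()['contact_force'])
r.grab(60); s=r.sense(); print(s['opening'],s['gripper_force'],s['tcp_pos'],s['orientation'])
go(MO+[0,0,.13],MY,0,.15); s=r.sense(); print(s['opening'],s['contact_force'],s['torque'])
r.reach(*tool(tr(.075,0,.13),TY,0)); r.wait(.2);s=r.sense();print(s['clock'],s['tcp_pos'],tool(tr(.075,0,.13),TY,0))
S={}
for n in ('wrist','scene','side'): S[n]=snap(n,n+'2.png')
pickle.dump(S,open('S2.pkl','wb'))
f=lambda i,k:cv2.resize(i,None,fx=k,fy=k,interpolation=cv2.INTER_CUBIC)
a=f(cv2.imread('pics/scene2.png')[130:260,220:380],2.4);b=f(cv2.imread('pics/side2.png')[150:280,260:420],2.4)
w=cv2.imread('pics/wrist2.png')[:,40:440]
w=f(w,.7);w=cv2.copyMakeBorder(w,0,0,0,a.shape[1]*2-w.shape[1],cv2.BORDER_CONSTANT)
cv2.imwrite('pics/z3.png',np.vstack([np.hstack([a,b]),w]));print(a.shape)
E
```

```text
[0.5461 0.2605 0.09  ] [0.5393 0.2777 0.09  ]
7.5667
[ 0.59386375 -0.2788668   0.2360087 ] [ 0.59368944 -0.27876532  0.235     ] [-0.27099087 -0.10118901 -0.73265642]
0.0219896009024394 59.996933341026306 [ 0.59370535 -0.27887287  0.23504609] [-1.79982366e+02  3.66546917e-03 -1.59705729e+02]
0.021437108461172628 [-0.06727167  0.05229284 -2.99555199] [0.10079146 0.01563672 0.01340808]
12.25 [0.60896981 0.00164835 0.36084346] (array([0.60881946, 0.00292843, 0.361     ]), array([180.  ,   0.  , 176.15]))
(312, 384, 3)
```

View pics/z3.png

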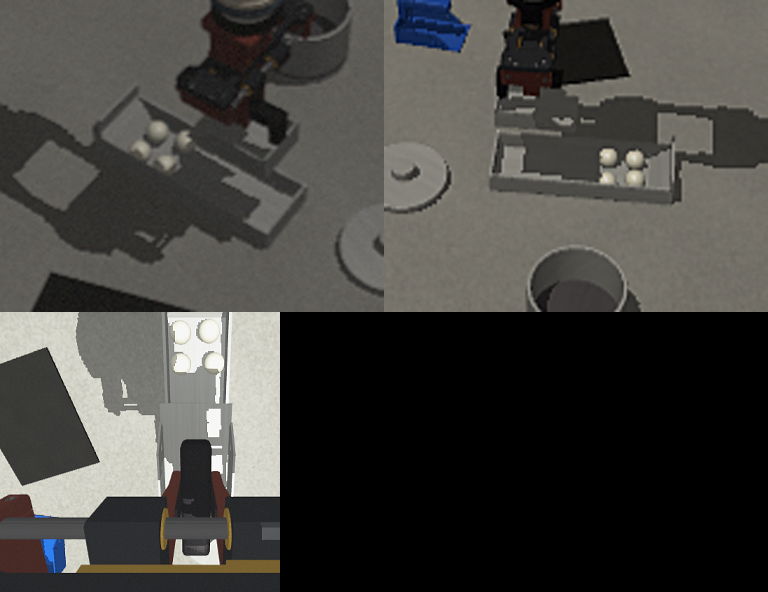

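The scoop is held straight. The wrist picture shows lip and tray both centred on the same column (about 196 in the crop), and the four balls are beyond the lip. Lowering into the tray.

Run:
```python
from h import *
np.set_printoptions(precision=2,suppress=True)
def st(n):
    s=r.sense();print(n,round(s['clock'],2),s['tcp_pos']*1000,s['contact_force'],s['torque'])
go(tr(.07,0,.045),TY,0,.15);st('a')
for z in (.02,.008,.0045):
    go(tr(.07,0,z),TY,0,.06);st(z)
    if abs(r.sense()['contact_force'][:2]).max()>6: break
S=snap('wrist','wrist3.png')
a=S['frame'].astype(int).mean(2)
cv2.imwrite('pics/z4.png',cv2.resize(cv2.imread('pics/wrist3.png')[:330,180:460],None,fx=1.8,fy=1.8,interpolation=cv2.INTER_CUBIC))
```

```text
a 13.12 [604.07   3.26 277.1 ] [ 0.18 -0.68 -2.96] [ 0.08 -0.03  0.02]
0.02 13.68 [603.76   3.28 250.58] [-0.16 -0.04 -2.12] [ 0.05  0.04 -0.01]
0.008 14.03 [603.62   3.28 238.16] [ 0.56  0.21 -3.05] [ 0.05 -0.03 -0.02]
0.0045 14.28 [603.8    3.27 235.42] [ 1.35 -0.   -3.29] [ 0.07 -0.04 -0.04]
```

View pics/z4.png

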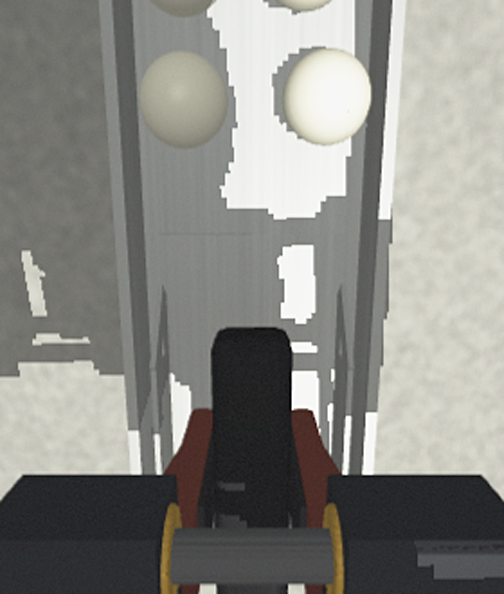

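The scoop sits in the tray with its lip at row 233 of the crop, centred between the walls, and the balls ahead of it. Driving towards the ramp.

Run:
```python
from h import *
np.set_printoptions(precision=2,suppress=True)
def st(n):
    s=r.sense();print(n,round(s['clock'],2),s['tcp_pos']*1000,s['contact_force'],s['torque']);return s
for x in (-.03,-.05,-.065,-.078,-.086,-.092,-.096,-.099):
    go(lip(tr(x,0,.0043),TY,0),TY,0,.05);s=st(x)
    if np.linalg.norm(s['contact_force'][:2])>18: print('stop');break
snap('wrist','wrist4.png')
cv2.imwrite('pics/z5.png',np.hstack([cv2.resize(cv2.imread('pics/wrist4.png')[:330,180:460],None,fx=1.6,fy=1.6),cv2.resize((snap('side','side4.png'),cv2.imread('pics/side4.png'))[1][180:260,280:400],None,fx=2.8,fy=6.6)]))
```

```text
-0.03 15.28 [564.01   5.95 235.38] [ 0.63 -0.02 -2.62] [ 0.09 -0.03 -0.05]
-0.05 15.83 [543.76   7.3  235.5 ] [-0.06 -0.35 -3.28] [ 0.04 -0.03 -0.02]
-0.065 16.28 [528.73   8.32 235.25] [-0.2   0.17 -4.  ] [ 0.03 -0.13  0.02]
-0.078 16.69 [515.74   9.22 235.28] [-0.74 -0.12 -3.55] [ 0.11 -0.13  0.04]
-0.086 17.0 [507.83   9.82 235.3 ] [ 0.2   0.78 -4.42] [ 0.2  -0.2  -0.06]
-0.092 17.27 [501.79  10.13 235.33] [-0.09  0.31 -4.48] [ 0.19 -0.09 -0.02]
-0.096 17.52 [497.87  10.37 235.3 ] [ 0.01  0.14 -5.1 ] [ 0.13 -0.16 -0.02]
-0.099 17.77 [494.95  10.61 235.3 ] [ 0.63 -0.11 -3.33] [ 0.08 -0.24  0.02]
```

View pics/z5.png

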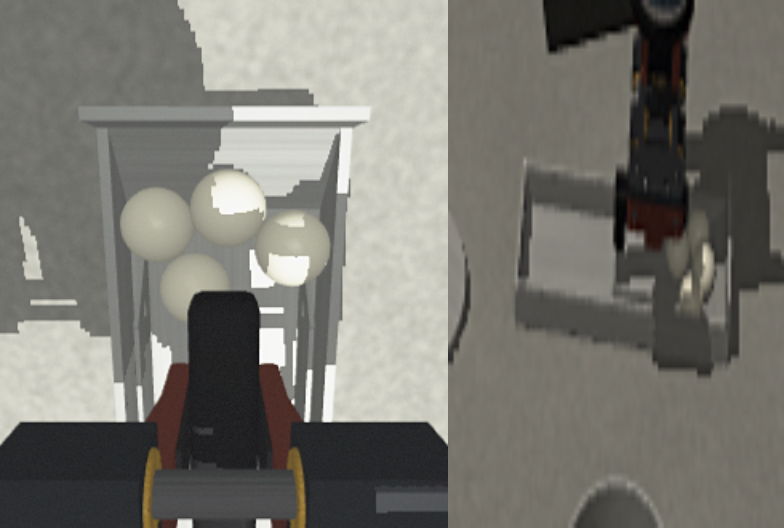

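All four balls are gathered in the mouth between ramp and scoop. I'll run the lip up the ramp while tilting the mouth up.

Run:
```python
from h import *
np.set_printoptions(precision=2,suppress=True)
def st(n):
    s=r.sense();print(n,round(s['clock'],2),s['tcp_pos']*1000,s['contact_force'],s['torque']);return s
back=0
for x,z,th in [(-.102,.0045,0),(-.105,.0115,3),(-.111,.0175,6),(-.117,.0235,9),(-.120,.034,13),(-.120,.044,18),(-.118,.059,25)]:
    go(lip(tr(x+back,0,z),TY,th),TY,th,.04);s=st((x,th))
    if np.linalg.norm(s['contact_force'][:2])>12: back+=.003
r.wait(.3)
snap('wrist','wrist5.png');snap('scene','scene5.png')
cv2.imwrite('pics/z6.png',np.hstack([cv2.resize(cv2.imread('pics/wrist5.png')[:330,180:460],None,fx=1.5,fy=1.5),cv2.resize(cv2.imread('pics/scene5.png')[150:250,230:340],None,fx=3.2,fy=4.95)]))
```

```text
(-0.102, 0) 18.12 [492.77  10.75 236.5 ] [ 4.64 -0.78 -2.89] [ 0.07 -1.21 -0.08]
(-0.105, 3) 18.51 [501.02  10.17 238.39] [ 0.58  0.85 -4.79] [ 0.09 -0.22 -0.02]
(-0.111, 6) 18.81 [506.8    9.76 240.17] [ 0.66 -0.92 -4.05] [ 0.03 -0.18  0.04]
(-0.117, 9) 19.1 [512.37   9.38 241.22] [-0.23  0.83 -4.99] [ 0.03 -0.25  0.04]
(-0.12, 13) 19.56 [524.31   8.63 244.24] [-0.02 -0.44 -3.97] [ 0.06 -0.41  0.  ]
(-0.12, 18) 20.16 [542.19   7.41 243.44] [-0.08  0.7  -4.93] [ 0.01 -0.49  0.01]
(-0.118, 25) 20.94 [567.44   5.74 240.87] [ 0.06  0.3  -4.92] [ 0.06 -0.56  0.01]
```

View pics/z6.png

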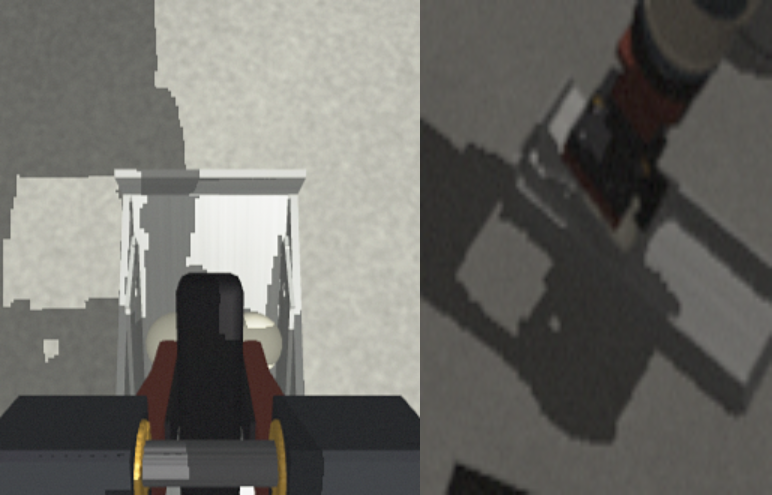

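Both visible balls have rolled to the back of the bowl, and the vertical force rose by about 2 N, which fits all four. I'll lift, check the tray numerically for leftover balls, and refine the jar position from brightness profiles across its rim.

Run:
```python
from h import *
import pickle
np.set_printoptions(precision=2,suppress=True,linewidth=200)
go(lip(tr(-.10,0,.17),TY,22),TY,22,.12); r.wait(.2)
s=r.sense();print(s['clock'],s['contact_force'],s['torque'])
S=pickle.load(open('S.pkl','rb'))
for n in ('scene','side'):
    f=snap(n,n+'6.png')['frame'].astype(int)
    k=S[n]
    q=np.array([proj(k,tr(x,y,.004)) for x,y in ((-.135,-.045),(-.135,.045),(.137,.045),(.137,-.045))])
    m=np.zeros(f.shape[:2],np.uint8);cv2.fillPoly(m,[q.astype(np.int32)],1)
    print(n,'max bright in tray',f.min(2)[m>0].max(),(f.min(2)[m>0]>150).sum(),' before', (k['frame'].min(2)[m>0]>150).sum())
k=S['side'];g=k['frame'].astype(int).mean(2)
print('side col 340',[(v,int(g[v,339:342].mean())) for v in range(248,305)])
print('side row 268',[(u,int(g[267:270,u].mean())) for u in range(312,370)])
k=S['scene'];g=k['frame'].astype(int).mean(2)
print('scene col 350',[(v,int(g[v,349:352].mean())) for v in range(112,165)])
print('scene row 134',[(u,int(g[133:136,u].mean())) for u in range(320,375)])
```

```text
22.6833 [-0.75 -0.68 -5.98] [ 0.11 -0.53 -0.  ]
scene max bright in tray 113 0  before 5
side max bright in tray 141 0  before 72
side col 340 [(248, 112), (249, 108), (250, 107), (251, 107), (252, 130), (253, 107), (254, 76), (255, 73), (256, 75), (257, 75), (258, 75), (259, 75), (260, 74), (261, 75), (262, 76), (263, 76), (264, 75), (265, 77), (266, 69), (267, 59), (268, 57), (269, 58), (270, 58), (271, 58), (272, 58), (273, 58), (274, 58), (275, 58), (276, 58), (277, 58), (278, 58), (279, 58), (280, 58), (281, 59), (282, 59), (283, 58), (284, 56), (285, 63), (286, 147), (287, 92), (288, 69), (289, 74), (290, 75), (291, 76), (292, 77), (293, 76), (294, 76), (295, 75), (296, 75), (297, 76), (298, 76), (299, 75), (300, 43), (301, 65), (302, 100), (303, 112), (304, 114)]
side row 268 [(312, 110), (313, 111), (314, 111), (315, 109), (316, 110), (317, 110), (318, 111), (319, 113), (320, 139), (321, 49), (322, 47), (323, 53), (324, 55), (325, 56), (326, 58), (327, 60), (328, 58), (329, 53), (330, 45), (331, 50), (332, 54), (333, 60), (334, 60), (335, 59), (336, 60), (337, 60), (338, 59),
[... 868 characters left out ...]
4), (158, 52), (159, 52), (160, 55), (161, 49), (162, 39), (163, 52), (164, 66)]
scene row 134 [(320, 87), (321, 91), (322, 91), (323, 91), (324, 90), (325, 90), (326, 84), (327, 82), (328, 91), (329, 77), (330, 60), (331, 60), (332, 59), (333, 61), (334, 60), (335, 59), (336, 60), (337, 58), (338, 56), (339, 56), (340, 56), (341, 54), (342, 51), (343, 50), (344, 46), (345, 46), (346, 47), (347, 45), (348, 50), (349, 50), (350, 52), (351, 52), (352, 51), (353, 51), (354, 51), (355, 53), (356, 50), (357, 51), (358, 49), (359, 48), (360, 47), (361, 46), (362, 46), (363, 41), (364, 43), (365, 74), (366, 91), (367, 91), (368, 92), (369, 92), (370, 91), (371, 91), (372, 91), (373, 92), (374, 91)]
```

No balls remain in the tray, so all four are in the scoop. Computing the jar centre from the rim crossings.

Run:
```python
from h import *
import pickle
np.set_printoptions(precision=4,suppress=True)
S=pickle.load(open('S.pkl','rb'))
for n,u,va,vb,v,ua,ub in [('side',340,252.4,286.3,268,320.1,360.2),('scene',350,118.6,145.7,134,328.3,365)]:
    k=S[n];a,b,c,d=[onz(k,*p,.09) for p in ((u,va),(u,vb),(ua,v),(ub,v))]
    # circle through four rim points
    P=np.array([a,b,c,d])[:,:2];q=np.linalg.lstsq(np.c_[2*P,np.ones(4)],(P**2).sum(1),rcond=None)[0]
    print(n,q[:2],np.sqrt(q[2]+q[:2]@q[:2]),P.tolist())
```

```text
side [0.5394 0.2733] 0.06228929553813554 [[0.5404732654181219, 0.2107724177628697], [0.5395860888432005, 0.33574794585827217], [0.6015286724633929, 0.27272663864183133], [0.4775860157941546, 0.2679640072189895]]
scene [0.5378 0.2719] 0.06214168474027584 [[0.5176456137176048, 0.3318465413188123], [0.5774517941904218, 0.22228996071837348], [0.49122317368146706, 0.23233170396122094], [0.5945524531472132, 0.29320131798032434]]
```

Both views agree: jar at (0.5386,0.2726), rim radius 62 mm, as expected. Now the pour.

```bash
sed -i 's/^JAR=.*/JAR=np.array([.5386,.2726,0])/' h.py
python3 - <<'E'
from h import *
np.set_printoptions(precision=2,suppress=True)
def st(n):
    s=r.sense();print(n,round(s['clock'],2),s['contact_force'],s['torque']);return s
psi=26.8;d=Ro.from_euler('z',psi,degrees=True).apply([1,0,0])
L=lambda z,th,v:go(lip(JAR+d*.028+[0,0,z],psi,th),psi,th,v)
go(lip(tr(-.06,.1,.19),10,22),10,22,.14);L(.19,22,.14);st('over')
L(.15,18,.1);L(.12,6,.1);L(.108,0,.08);st('level')
for th in (-6,-11,-16,-22,-30,-40,-48): L(.105,th,.07);st(th)
r.wait(.5);st('end')
for n in('scene','side'):snap(n,n+'7.png')
E
```

```text
over 25.71 [ 0.    0.38 -4.91] [ 0.27 -0.43  0.04]
level 27.24 [ 0.04  0.23 -5.31] [0.09 0.02 0.01]
-6 27.74 [-0.23 -0.4  -6.11] [-0.01  0.06 -0.01]
-11 28.19 [ 0.45 -0.   -2.32] [ 0.    0.14 -0.01]
-16 28.64 [ 0.68 -0.2  -3.76] [-0.03  0.3   0.  ]
-22 29.15 [-0.32  0.18 -3.18] [-0.11  0.32  0.01]
-30 29.77 [ 0.43 -0.14 -2.38] [-0.09  0.44  0.04]
-40 30.52 [ 0.09 -0.17 -2.34] [-0.18  0.52 -0.02]
-48 31.15 [-0.14 -0.39 -2.42] [-0.22  0.66 -0.01]
end 31.65 [-0.03  0.12 -2.69] [-0.25  0.65 -0.02]
```

The force is back to the empty-scoop value. Raising, levelling, and counting the balls in the jar.

Run:
```python
from h import *
np.set_printoptions(precision=3,suppress=True)
psi=26.8;d=Ro.from_euler('z',psi,degrees=True).apply([1,0,0])
L=lambda z,th,v:go(lip(JAR+d*.028+[0,0,z],psi,th),psi,th,v)
L(.17,-40,.15);L(.20,0,.2)
go(tr(0.03,.03,.20),TY,0,.2); r.wait(.2)
for n in('scene','side'):
    k=snap(n,n+'8.png');f=k['frame'].astype(int)
    m=((f.min(2)>75)&(f[...,0]-f[...,2]>6)).astype(np.uint8)
    c0=np.array(proj(k,JAR+[0,0,.05]));yy,xx=np.mgrid[:400,:640];w=(np.hypot(xx-c0[0],yy-c0[1])<45)
    c,_=cv2.findContours(m*w.astype(np.uint8),cv2.RETR_EXTERNAL,cv2.CHAIN_APPROX_NONE)
    for q in c:
        if cv2.contourArea(q)>6:
            u,v=q[:,0].mean(0);print(n,u,v,cv2.contourArea(q),cv2.boundingRect(q),onz(k,u,v,.021)[:2]-JAR[:2])
    a=int(c0[0]);b=int(c0[1]);print(f[b-12:b+14:2,a-16:a+17:2].min(2))
print(r.sense()['clock'])
```

```text
scene 335.7647058823529 181.8235294117647 6.5 (333, 180, 7, 5) [ 0.047 -0.154]
scene 333.86486486486484 176.00675675675674 144.0 (317, 165, 35, 21) [ 0.029 -0.136]
scene 356.5 141.0 11.0 (355, 139, 4, 5) [0.019 0.039]
scene 335.27777777777777 140.05555555555554 27.0 (331, 137, 8, 7) [-0.046  0.006]
scene 364.20457604306864 138.6864064602961 1125.5 (334, 96, 58, 89) [0.036 0.063]
[[ 61  60  58  60  55  56  52  55  53  51  53  51  50  45  44  48  44]
 [ 57  61  57  55  57  57  54  55  50  50  54  50  50  52  47  49  43]
 [ 56  57  56  56  55  56  50  48  51  58  52  51  52  51  48  45  46]
 [ 55  61  60  58  55  57  52  47  49  50  49  50  51  49  46  47  43]
 [ 57  59  54  53  55  49  47  47  36  21  34  38  43  49  47  41  43]
 [ 98  81 127 109  50  52  50  52  54  51  33  27  25  62  53  48  48]
 [ 57 104 151 148 100  52  50  47  49  47  51  40  60 122 111  68  94]
 [ 46  50 102 122  97  51  52  50  52  50  51  50  68 108  86  94  72]
 [ 23  39  47  68  92  76  63  55  45  44  50  57  79  99  85  53  58]
 [ 23  25  46  49  46  46  71  91  97  99  96  94  58  54  55  59  60]
 [ 17  2
[... 521 characters left out ...]
 58  58  58  59  57  57  52 165 163 134  70  75  71]
 [ 56  32  25  64  57  58  60  57  58  54 144 172 179 152  93  74  71]
 [ 30  26  25  59  59  58  60  59  56  53 131 160 164 142  66  60  73]
 [ 25  27  59  58  59  58  59  57  56  55  57 127 128 100  46  53  65]
 [ 13  26  64  58  59  59  58  56  58  57  57  52  57  49 141 133  43]
 [130  57  68  57  59  59  59  59  57  58  57  56  49 157 172 165 130]
 [ 78 130 143  60  58  59  59  58  58  58  57  57  53 156 180 155  87]
 [ 72  69 129 112  50  55  57  56  59  56  55  55  45 125 137  70  52]
 [ 73  72  71  87 120 130  99  60  62  61  78 128 142  80  58  57  57]
 [ 76  77  77  76  73  69  87  88  88  85  85  75  58  60  60  58  55]]
35.4417
```

Balls are visible in the jar, some hidden by its walls. I'll lay the scoop down first, then count them from straight above with the free wrist camera.

```bash
cat > place.py <<'E'
from h import *
np.set_printoptions(precision=3,suppress=True)
P=np.array([.574,-.270,.004]);Y=16
r.reach(*tool(P+[0,0,.13],Y,0)); go(P+[0,0,.02],Y,0,.15)
for z in (.006,.002,.0008,0,-.0008):
    go(P+[0,0,z],Y,0,.03); s=r.sense();print(z,s['contact_force'])
    if s['contact_force'][2]>2: break
r.let_go(); r.wait(.2)
go(P+[0,0,.13],Y,0,.2)
r.reach([.54,.235,.45],[180,0,90]); r.wait(.2); print(r.sense()['clock'])
k=snap('wrist','jarw.png'); f=k['frame'].astype(int)
m=((f.min(2)>115)&(f[...,0]-f[...,2]>8)).astype(np.uint8)
c0=proj(k,JAR+[0,0,.021]);e=proj(k,JAR+[.06,0,.021]);R=abs(e[0]-c0[0]);print(c0,R)
w=np.zeros_like(m);cv2.circle(w,(int(c0[0]),int(c0[1])),int(R*1.15),1,-1)
g=np.where(w>0,f.mean(2),0).astype(np.uint8)
h=cv2.HoughCircles(cv2.medianBlur(g,3),cv2.HOUGH_GRADIENT,1,R*.35,param1=80,param2=9,minRadius=int(R*.19),maxRadius=int(R*.33))
for u,v,q in (h[0] if h is not None else []):
    print('hough',u,v,q,(onz(k,u,v,.021)-JAR)[:2],g[int(v),int(u)])
n,l,st,c=cv2.connectedComponentsWithStats(m*w)
for i in range(1,n):
    if st[i,4]>20: print(st[i],c[i],(onz(k,*c[i],.021)-JAR)[:2])
E
python3 place.py
```

```text
0.006 [ 0.308 -0.058 -3.132]
0.002 [ 0.236  0.082 -3.11 ]
0.0008 [-0.025 -0.626 -4.301]
0 [-0.644  0.355 -3.497]
-0.0008 [-2.773  0.467  3.766]
43.7667
(np.float64(319.19273634488263), np.float64(143.06242251470576)) 43.645817071478916
hough 300.5 166.5 9.4 [-0.026 -0.033] 245
hough 287.5 142.5 11.0 [-0.044  0.001] 244
hough 342.5 111.5 13.4 [0.031 0.042] 148
hough 351.5 132.5 10.0 [0.044 0.014] 169
[330 104  21  22 339] [339.563 113.661] [0.027 0.039]
[342 124  20  21 321] [351.24 133.1 ] [0.044 0.013]
[278 132  21  22 349] [287.931 142.421] [-0.043  0.001]
[291 156  21  22 327] [300.642 166.801] [-0.026 -0.033]
```

Exactly four balls are in the jar, all within 47 mm of its axis. One numeric check of the scoop on the mat, then hand in.

Run:
```python
from h import *
np.set_printoptions(precision=3,suppress=True)
q=[]
P=np.array([.574,-.270,.004]);ex=Ro.from_euler('z',16,degrees=True)
for p in ([.60,-.34,.42],[.52,-.30,.42]):
    r.reach(p,[180,0,90]);r.wait(.2);k=snap('wrist');f=k['frame'].astype(int)
    c0=proj(k,P);w=np.zeros((400,640),np.uint8);cv2.circle(w,(int(c0[0]),int(c0[1])),62,1,-1)
    M=np.zeros_like(w);cv2.fillConvexPoly(M,np.array([proj(k,np.array([*xy,.004])) for xy in ((.4527,-.2116),(.6381,-.1687),(.6716,-.3134),(.4886,-.357))]).astype(np.int32),1)
    m=(f.min(2)>110).astype(np.uint8)*w*cv2.erode(M,np.ones((7,7)))
    v,u=np.nonzero(m);d=np.array(proj(k,P+ex.apply([0,.03,0])))-proj(k,P+ex.apply([0,-.03,0]));b=np.array(proj(k,P+ex.apply([-.03,0,0])))-proj(k,P)
    pts=np.c_[u,v]
    L=[pts[np.argmax(pts@(b/np.linalg.norm(b)+s*.7*d/np.linalg.norm(d)))] for s in(1,-1)]
    q.append([(k,*x) for x in L])
for i,s in((0,1),(1,-1)): print(tri(q[0][i],q[1][i]),'expect',P+ex.apply([-.06,s*.036,0]))
print(r.sense()['clock'])
```

```text
(array([ 0.507, -0.251,  0.01 ]), np.float64(0.0006716235841685368)) expect [ 0.506 -0.252  0.004]
(array([ 0.526, -0.32 ,  0.003]), np.float64(0.00035771441964808014)) expect [ 0.526 -0.321  0.004]
46.85
```

Lip corners are where expected and the scoop is flat.

```bash
python3 -c "
from station import r
print(r.hand_in())"
```

```text
the job is handed in; nothing more can be done
None
```

The job is handed in (no verdict was returned): all four balls are in the jar, none are left in the tray, and the scoop lies on its mat with both lip corners within about 2 mm of target in plan; I didn't re-measure the jar or the bystanders at the end.

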